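Stopper the flask and hold it up

ROBOT

A 6-joint arm with a two-finger parallel gripper is mounted at the origin on a cart in front of the work surface, level with it; the furniture and walls round the work are solid. World frame = base frame: x ahead of the robot, y to its left, z up, the work surface at z = 0. Lengths are in m, angles in rad, forces in N, time in s.
With the tool pointing down it reaches from about 0.275 to 0.75 m from the base axis. Payload 10.2 kg.
Tool frame: the origin (TCP) lies midway between the tips of the shut fingers; the grasp point (between the pads) lies 19 mm behind it (env.hold_point_z is the distance from the TCP to the grasp point, in m); z points along the fingers, y is the line along which they close (so a half turn about z gives the same grasp; the last joint's range is limited). The gripper opens to 85 mm and grips with 20 to 120 N. Pads are 22 mm wide; open, the fingers measure 114 mm over their backs; the gripper's body (76 mm by 85 mm) begins 54 mm behind the grasp point. The pads swing forward as they close: fully open they stand 13 mm farther back than shut.
Start: joints at [1.06, 0.313, 1.498, -0, 1.331, -0.223], TCP at [0.149, 0.503, 0.231] pointing down, gripper open.
Joint ranges: [-2.94, 2.94], [-0.97, 2.17], [0.19, 2.56], [-1.23, 4.37], [0.02, 3.11], [-2.88, 2.88]. Speed limits (rad/s): [2.39, 2.39, 3.01, 3.14, 3.14, 3.14].

INTERFACE

Orientations are given as a unit quaternion [x, y, z, w].
In Python, from bench import env, kinematics, monitor, eyes, job gives the robot as it stands. The module is installed in compiled form; this text tells all that it offers. Calls block until the motion is done:
- env.reach(position, orientation): joint-space move of the TCP to a pose.
- env.movel(position, velocity=0.15, frame=None, guard=None): straight line of the TCP; frame=None keeps the orientation; velocity is the mean speed in m/s. With guard (N) it stops when the force on the tool has changed by that much, and returns True; else False.
- env.set_joints(angles): joint-space move.
- env.release() and env.close_gripper(effort=None): open the fingers fully, or close them until they stop; effort is the grip in N (None keeps the last).
- env.hold(seconds).
- kinematics.ik(position, orientation): joint angles nearest the present ones, or None.
- monitor.sense(): the state.
- eyes.grab_frame(name): name is "scene" or "top"; returns a dict with "frame" (384x512x3 uint8, red, green, blue), "mtx" (3x3 intrinsics, pixels), "view" (4x4, takes a point from world to camera coordinates). Camera axes: x right, y down, z forward; pixel columns grow to the right and rows downward; lengths in m; the calibration is good to about 2 mm. A picture is of the moment at which its call begins. There is no depth.
A pose or a line that the arm cannot do raises env.MotionError and nothing moves.
- job.hand_in(): hands the job in; it is judged then, once.
The state is a dict: "clock": time; "joints": joint angles; "qvel": joint speeds; "joint_efforts": joint torques, N m; "position": TCP position; "ee_rot": TCP orientation; "contact_force": force on the tool from outside, world axes, zero at the start; "ft_torque": the same for the moment, N m; "finger_gap": opening from 0.0 (shut) to 1.0 (fully open); "gripper_force": force on a finger pad.
Only numpy, scipy, OpenCV 4.12 (cv2) and the standard library are available. Lean on these libraries where they do the work, as an engineer would, in place of code of your own. Each camera call takes 0.05 s, during which the arm holds its last target. There are 200 camera calls.

TASK

Take the green stopper out of the grey stand and set it fully home in the neck of the amber conical flask while the flask stands in its cork holder, then let go of the stopper. Then grip the stoppered flask by its neck, lift it straight up out of the holder and finish while still holding it upright and still above the holder, its foot at least 15 cm above the bench. Leave the white stopper where it is and do not disturb or tip over anything else on the bench.

Things in the scene. Friction and masses are not known exactly. Their poses are not given: they have to be found in the camera images.
- flask: Loose amber conical flask, 130 mm high, 0.11 to 0.23 kg. Origin: centre of its foot, z up. Foot 80 mm diameter; the cone narrows to the neck at 78 mm height. Neck straight, 33 mm outside diameter from 78 mm up to the rim at 130 mm; bore 27 mm diameter, 39 mm deep. It stands upright in the cork holder's recess with about 3 mm play all round.
- flask_rim (a point): Centre of the flask's mouth at the height of the rim, 130 mm above the foot.
- holder: Round cork flask holder, fixed to the bench, 112 mm in diameter and 26 mm high. Origin at the centre of its underside. The flask's foot stands 10 mm above the bench in a recess 87 mm wide and 16 mm deep, open at the top.
- stand: Grey plastic stopper stand, fixed to the bench: block 56 x 170 x 40 mm with three holes (27 mm) in a row along its y axis, at y = -55, 0 and +55 mm. Origin at the centre of its underside. The two stoppers hang in the two outer holes, either way round; the middle hole is empty.
- green_stopper: Loose green stopper, 48 mm high, 0.03 kg. Origin: centre of the narrow lower end, z up. Tapered plug 24 mm long, 18 mm diameter below, 24 above; then a flange 31 mm diameter, 4 mm thick (height 24 to 28); then a cylindrical grip knob 22 mm diameter (height 28 to 48). In the stand its flange lies on the stand's top; fully home it lies on the flask's rim, the plug with 1.5 mm play all round.
- green_stopper_seat (a point): Centre of the underside of the green stopper's flange, 24 mm above its lower end; coincides with flask_rim when fully home.
- white_stopper: Loose white plastic stopper, with the same flange and knob as the green one and a thinner plug; not to be used. Origin at the centre of the narrow lower end.
- beaker: Loose clear beaker, 52 mm in diameter, 70 mm high, a bystander. Origin at the centre of its underside.
- bottle_100: Loose pale glass bottle with blue cap, 56 mm in diameter, 104 mm high, a bystander. Origin at the centre of its underside.
- petri_4: Loose petri dish, 57 mm in diameter, 14 mm high, a bystander. Origin at the centre of its underside.
- timer: Loose white bench timer, 62 x 62 x 19 mm, a bystander. Origin at the centre of its underside.
- micro_1: Loose pale micro tube lying on the bench, 40 x 13 x 14 mm, a bystander. Origin at its underside.
There are look-alikes about, which are no part of the job. Several things have the shape of the green_stopper; the one meant has the colours described above.

How it is judged:
By the outcome, as a careful person would: the job done as asked, in the order asked, and still so for the second after the job is handed in, while the arm keeps its last pose, push and grip.
It also fails if it takes over 56 s, if anything falls off the work surface, if the arm or the gripper's body presses on something with over 40 N, if the wrist force passes 120 N, or if a joint passes its speed limit or range.

## Working session

There is one attempt and no reset: what is moved stays moved. The work goes in short steps, each a Python script; the robot and the scene stay as the last script left them, time stands still between calls to the robot, and variables do not carry over. Pictures are saved under pics/ and viewed, at most 10 in all, crops included, and the job is handed in when it is done.

```bash
mkdir -p pics
python3 - <<'E'
from bench import env,monitor,eyes
import cv2,pickle
d={}
for n in("scene","top"):
    f=eyes.grab_frame(n);d[n]=f
    cv2.imwrite(f"pics/{n}0.png",cv2.resize(f["frame"][:,:,::-1],None,fx=1.5,fy=1.5,interpolation=cv2.INTER_CUBIC))
    print(n,f["mtx"].tolist(),f["view"].round(3).tolist())
pickle.dump(d,open("f0.pkl","wb"))
print(monitor.sense()["clock"],monitor.sense()["ee_rot"],env.hold_point_z)
E
```

```text
scene [[351.93757465797785, 0.0, 254.26470837896878], [0.0, 351.93757465797785, 192.6375043109677], [0.0, 0.0, 1.0]] [[-0.436, -0.9, 0.011, 0.232], [-0.388, 0.177, -0.905, 0.31], [0.812, -0.398, -0.426, 0.425], [0.0, 0.0, 0.0, 1.0]]
top [[349.00081910057145, 0.0, 260.98010559572884], [0.0, 349.00081910057145, 189.60085323670972], [0.0, 0.0, 1.0]] [[0.011, -1.0, -0.0, -0.039], [-0.993, -0.011, -0.113, 0.59], [0.113, 0.002, -0.994, 1.071], [0.0, 0.0, 0.0, 1.0]]
0.1 [ 1.43405258e-01  9.89663884e-01 -5.31843058e-04 -2.15288117e-04] 0.0187
```

View pics/scene0.png

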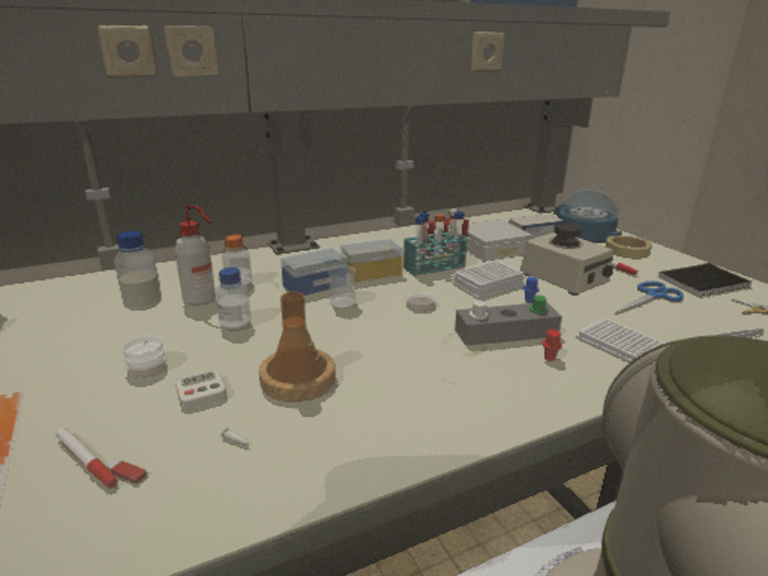

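View pics/top0.png

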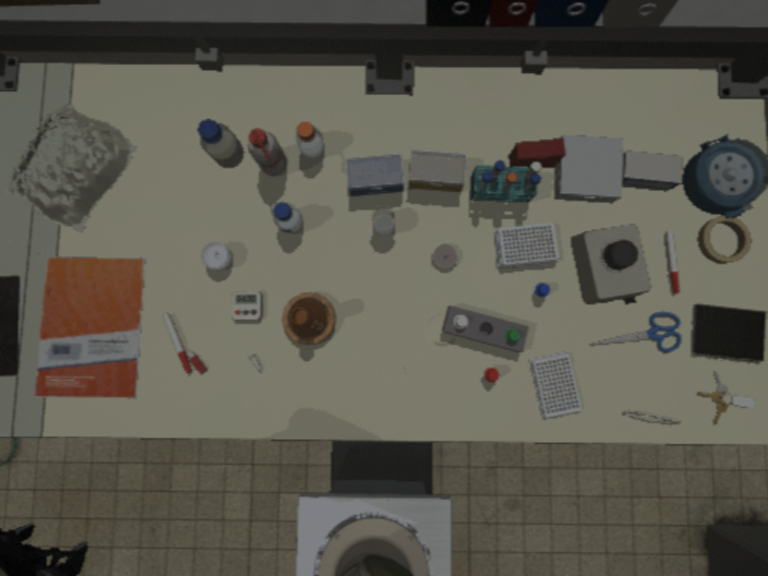

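The scene view shows the flask in its cork at (297,345), with the stand at (508,322). Candidates for the green stopper, in scene/top pixels at 1.5x:
- green in stand: (539,304) / (513,337)
- white in stand: (479,312) / (460,322)
- blue: (531,290) / (543,290)
- red: (552,345) / (491,375)

I choose the green one in the stand's -y hole. Next I'll measure it and check a close crop.

```bash
cat > h.py <<'E'
import numpy as np,cv2
def ray(f,uv):
    R,t=f["view"][:3,:3],f["view"][:3,3]
    return -R.T@t, R.T@np.linalg.inv(f["mtx"])@np.array([*uv,1.])
def plane(f,uv,z):
    o,d=ray(f,uv); return o+d*(z-o[2])/d[2]
def proj(f,p):
    c=f["view"][:3,:3]@np.array(p)+f["view"][:3,3]; q=f["mtx"]@c; return q[:2]/q[2]
def tri(f,a,g,b):
    (o,d),(p,e)=ray(f,a),ray(g,b)
    s=np.linalg.lstsq(np.c_[d,-e],p-o,rcond=None)[0]
    x,y=o+d*s[0],p+e*s[1]; return (x+y)/2,np.linalg.norm(x-y)
def blobs(f,lo,hi,box=None,amin=8):
    hsv=cv2.cvtColor(f["frame"],cv2.COLOR_RGB2HSV); m=cv2.inRange(hsv,lo,hi)
    if box: k=np.zeros_like(m);x0,y0,x1,y1=box;k[y0:y1,x0:x1]=255;m&=k
    n,l,s,c=cv2.connectedComponentsWithStats(m)
    return m,[(c[i].round(1),s[i].tolist()) for i in range(1,n) if s[i][4]>=amin]
E
python3 - <<'E'
from h import *
import pickle
d=pickle.load(open("f0.pkl","rb"));S,T=d["scene"],d["top"]
gs=blobs(S,(45,80,30),(80,255,255),(300,170,400,250))[1];gt=blobs(T,(45,80,30),(80,255,255),(290,190,370,250))[1]
print("green",gs,gt)
print(tri(S,gs[0][0],T,gt[0][0]),plane(T,gt[0][0],.058))
print("red",plane(T,(491/1.5,375/1.5),.03),"blue",plane(T,(543/1.5,290/1.5),.03),"white",plane(T,(460/1.5,321/1.5),.06))
print("amberS",blobs(S,(3,90,20),(20,255,255),(150,180,250,280))[1]);print("amberT",blobs(T,(3,90,20),(20,255,255),(170,180,240,240))[1])
# stand outline top
hsv=cv2.cvtColor(T["frame"],cv2.COLOR_RGB2HSV);print(hsv[218,310],hsv[222,335])
a=cv2.resize(S["frame"][170:260,290:400],None,fx=5,fy=5,interpolation=cv2.INTER_CUBIC)[:450,:550]
b=cv2.resize(T["frame"][185:240,175:230],(250,250),interpolation=cv2.INTER_CUBIC)
c=cv2.resize(S["frame"][190:270,165:230],(250,308),interpolation=cv2.INTER_CUBIC)
im=np.zeros((560,800,3),np.uint8);im[:450,:550]=a;im[:250,550:]=b;im[250:558,550:]=c
cv2.imwrite("pics/crop1.png",im[:,:,::-1])
E
```

```text
green [(array([358.8, 203. ]), [353, 197, 12, 12, 91])] [(array([341. , 223.1]), [337, 219, 9, 9, 67])]
(array([ 0.48761032, -0.27987468,  0.0492614 ]), np.float64(0.001933315846904647)) [ 0.48681789 -0.27864912  0.058     ]
red [ 0.40352548 -0.24128094  0.03      ] blue [ 0.58213549 -0.35295778  0.03      ] white [ 0.51332767 -0.17343621  0.06      ]
amberS [(array([196.9, 238.9]), [173, 194, 50, 74, 2068])]
amberT [(array([205.4, 212.1]), [189, 195, 34, 35, 923])]
[10 10 74] [30  4 71]
```

View pics/crop1.png

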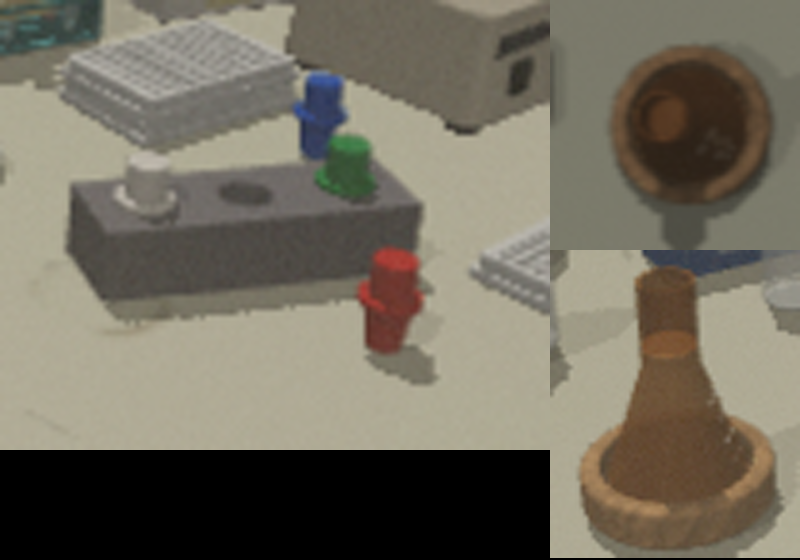

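The crop confirms the choice: the green stopper sits knob-up in the stand, with blue and red as decoys standing on the bench. The flask rim is at about (195.4,198.3) in the scene view, and its bore floor at about (199.9,210.7) in the top view.

Run:
```python
from h import *
import pickle
from bench import env,kinematics,monitor
from scipy.spatial.transform import Rotation as Ro
d=pickle.load(open("f0.pkl","rb"));S,T=d["scene"],d["top"]
print("holder",plane(T,(206.2,212.3),.026))
print("rim S",plane(S,(195.4,198.3),.14),"floorT",plane(T,(199.9,210.7),.101))
# rim seen in top: gradient profile; rows across the neck
g=cv2.cvtColor(T["frame"],cv2.COLOR_RGB2GRAY)
for r in (207,210,213): print(r,g[r,188:225].tolist())
hs=cv2.cvtColor(S["frame"],cv2.COLOR_RGB2HSV)
m=blobs(S,(3,90,20),(20,255,255),(170,190,225,275))[0]
for r in (198,202,206,210,214): x=np.where(m[r])[0];print(r,x.min(),x.max())
gr=np.array([.4872,-.2790]);w=np.array([.5133,-.1734]);v=w-gr;print(np.linalg.norm(v),np.degrees(np.arctan2(v[1],v[0])))
for yaw in np.arange(0,180,30):
    q=(Ro.from_euler('z',yaw,degrees=True)*Ro.from_euler('x',180,degrees=True)).as_quat()
    for p in ([.487,-.279,.046],[.45,.12,.1]): 
        j=kinematics.ik(p,q);print(yaw,None if j is None else np.round(j,2))
```

```text
holder [0.51659326 0.13983122 0.026     ]
rim S [0.50986606 0.14662047 0.14      ] floorT [0.51756749 0.14672634 0.101     ]
207 [113, 101, 93, 87, 69, 49, 51, 50, 41, 41, 46, 54, 61, 64, 63, 59, 51, 44, 43, 43, 44, 45, 43, 44, 44, 43, 43, 44, 46, 50, 59, 74, 81, 80, 72, 88, 105]
210 [102, 86, 84, 70, 52, 53, 49, 38, 43, 55, 61, 62, 63, 65, 66, 63, 55, 46, 41, 40, 40, 42, 42, 42, 42, 42, 41, 41, 43, 46, 58, 70, 74, 74, 68, 72, 94]
213 [93, 84, 85, 74, 56, 49, 49, 47, 44, 53, 62, 63, 63, 63, 63, 57, 48, 42, 39, 36, 39, 41, 48, 48, 41, 40, 40, 40, 40, 45, 63, 73, 76, 78, 77, 75, 92]
198 187 202
202 188 202
206 188 201
210 188 202
214 189 202
0.1087776171829481 76.11705591077988
0 [-0.73  0.6   1.59 -0.    0.95  0.84]
0 [ 0.01  0.34  1.84 -0.    0.96  1.58]
30 [-0.73  0.6   1.59 -0.    0.95  0.32]
30 [ 0.01  0.34  1.84 -0.    0.96  1.06]
60 [-0.73  0.6   1.59 -0.    0.95 -0.21]
60 [ 0.01  0.34  1.84 -0.    0.96  0.53]
90 [-0.73  0.6   1.59  0.    0.95 -0.73]
90 [ 0.01  0.34  1.84 -0.    0.96  0.01]
120 [-0.73  0.6   1.59  0.    0.95 -1.25]
120 [ 0.01  0.34  1.84  0.    0.96 -0.52]
150 [-0.73  0.6   1.59  0.    0.95 -1.78]
150 [ 0.01  0.34  1.84  0.    0.96 -1.04]
```

```bash
cat >> h.py <<'E'
from scipy.spatial.transform import Rotation as Ro
def down(yaw): return (Ro.from_euler('z',yaw,degrees=True)*Ro.from_euler('x',180,degrees=True)).as_quat()
def st(m):
    s=m.sense(); print(round(s["clock"],2),np.round(s["position"],4),np.round(s["contact_force"],1),round(s["finger_gap"],3),round(s["gripper_force"],1))
def save(name,eyes,box,k,cams=("scene","top")):
    o={}
    for n in cams:
        o[n]=f=eyes.grab_frame(n); x0,y0,x1,y1=box[n]
        cv2.imwrite(f"pics/{name}_{n}.png",cv2.resize(f["frame"][y0:y1,x0:x1,::-1],None,fx=k,fy=k,interpolation=cv2.INTER_CUBIC))
    return o
E
python3 - <<'E'
from h import *
from bench import env,eyes,monitor
import pickle
q=down(-14);x,y=.4872,-.2794
env.reach([x,y,.16],q);st(monitor)
print(env.movel([x,y,.0455],.1,guard=12));st(monitor)
env.close_gripper(30);st(monitor)
env.movel([x,y,.24],.15);st(monitor)
p=monitor.sense()["position"]
env.movel([.513,.1455,.24],.25,frame=q)
env.movel([.513,.1455,.195],.15);st(monitor)
f={n:eyes.grab_frame(n) for n in("scene","top")};pickle.dump(f,open("f1.pkl","wb"))
im=np.zeros((500,800,3),np.uint8)
im[:,:400]=cv2.resize(f["scene"]["frame"][150:250,155:235],(400,500),interpolation=cv2.INTER_CUBIC)
im[:,400:]=cv2.resize(f["top"]["frame"][160:260,165:245],(400,500),interpolation=cv2.INTER_CUBIC)
cv2.imwrite("pics/over.png",im[:,:,::-1])
E
```

```text
3.1 [ 0.4875 -0.2788  0.1601] [ 1.6 -0.3  0.1] 1.003 0.0
False
4.39 [ 0.4875 -0.2796  0.0461] [ 0.2 -0.2  0.3] 1.002 0.0
4.99 [ 0.4872 -0.2794  0.0457] [-0.4  0.8  3.1] 0.236 29.3
6.44 [ 0.487  -0.2792  0.2392] [ 0.5 -0.1 -0.3] 0.24 29.3
8.74 [0.5133 0.1452 0.1955] [-0.   0.1 -0.9] 0.242 29.4
```

View pics/over.png

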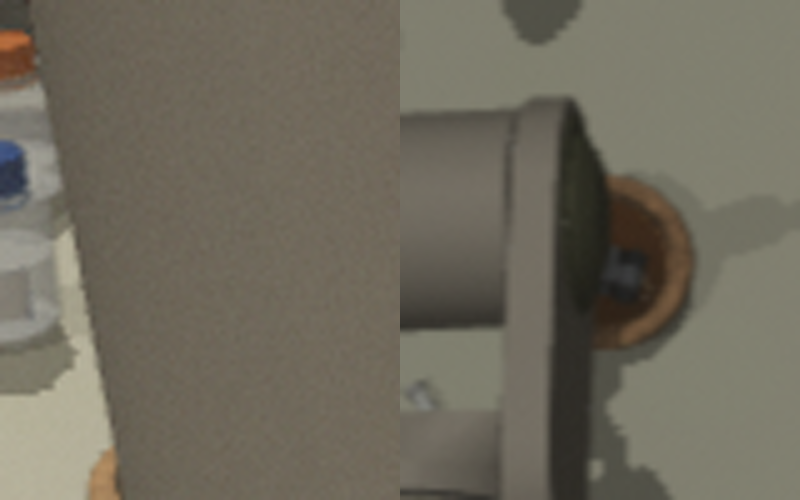

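The arm hides both views here, so I'll seat it by touch. Both views together, corrected for the bore parallax, put the flask at about (0.516, 0.1437).

Run:
```python
from h import *
from bench import env,eyes,monitor
x,y=.516,.1437
env.movel([x,y,.18],.1);st(monitor)
hit=env.movel([x,y,.1455],.04,guard=5);print(hit);st(monitor)
s=monitor.sense();print(np.round(s["ft_torque"],2))
```

```text
9.14 [0.516  0.1436 0.1801] [ 0.7 -0.8  0.3] 0.241 29.4
True
9.97 [0.5162 0.1438 0.1457] [0.8 0.6 4. ] 0.24 29.8
[ 0.1  -0.16  0.02]
```

Run:
```python
from h import *
from bench import env,eyes,monitor
import pickle
x,y=.516,.1437
env.release();st(monitor)
env.movel([x,y,.25],.15)
env.movel([.42,-.22,.27],.3);st(monitor)
f={n:eyes.grab_frame(n) for n in("scene","top")};pickle.dump(f,open("f2.pkl","wb"))
im=np.zeros((500,800,3),np.uint8)
im[:,:400]=cv2.resize(f["scene"]["frame"][180:280,155:235],(400,500),interpolation=cv2.INTER_CUBIC)
im[:,400:]=cv2.resize(f["top"]["frame"][160:260,165:245],(400,500),interpolation=cv2.INTER_CUBIC)
cv2.imwrite("pics/seated.png",im[:,:,::-1])
S,T=f["scene"],f["top"]
a=blobs(S,(45,80,30),(80,255,255),(155,160,245,280))[1];b=blobs(T,(45,80,30),(80,255,255),(165,160,245,260))[1]
print(a,b)
if a and b: print(tri(S,a[0][0],T,b[0][0]),plane(T,b[0][0],.158))
```

```text
10.62 [0.5156 0.1437 0.1451] [-0.1 -0.2 -0.5] 1.001 0.0
12.88 [ 0.4201 -0.2191  0.2699] [-0.3  0.1  0. ] 1.001 0.0
[(array([194.6, 192.8]), [188, 185, 15, 16, 158])] [(array([198.7, 210.5]), [194, 206, 11, 10, 89])]
(array([0.516352  , 0.14365013, 0.14879749]), np.float64(0.004058108658025804)) [0.51515724 0.14006488 0.158     ]
```

View pics/seated.png

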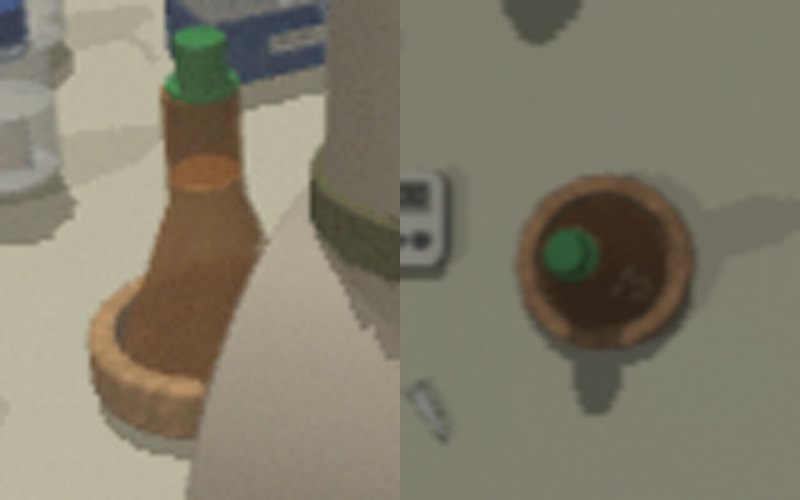

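The stopper is fully home: in the scene view its flange lies on the rim at (195,199), and the top view shows it centred on the neck at (198.7,210.5). Now I'll grip the neck and lift.

Run:
```python
from h import *
from bench import env,eyes,monitor
import pickle
q=down(-14);x,y=.516,.1437
env.movel([x,y,.26],.3,frame=q);st(monitor)
print(env.movel([x,y,.099],.1,guard=8));st(monitor)
env.close_gripper(60);st(monitor)
env.movel([x,y,.14],.04);st(monitor)
env.movel([x,y,.279],.1);env.hold(.3);st(monitor)
f={n:eyes.grab_frame(n) for n in("scene","top")};pickle.dump(f,open("f3.pkl","wb"))
im=np.zeros((600,800,3),np.uint8)
im[:,:450]=cv2.resize(f["scene"]["frame"][110:290,120:255],(450,600),interpolation=cv2.INTER_CUBIC)
im[:525,450:]=cv2.resize(f["top"]["frame"][150:270,160:240],(350,525),interpolation=cv2.INTER_CUBIC)
cv2.imwrite("pics/lifted.png",im[:,:,::-1])
```

```text
14.39 [0.5159 0.1429 0.2601] [ 0.2 -0.   0.3] 0.999 0.0
False
16.15 [0.5162 0.1437 0.0995] [0.7 0.5 0.7] 0.999 0.0
16.69 [0.5162 0.1439 0.0993] [-0.1  1.8  3.1] 0.376 59.4
17.87 [0.5158 0.1437 0.1397] [ 0.7 -0.3 -2.2] 0.373 59.9
19.71 [0.516  0.1437 0.2788] [-0.   0.1 -2.6] 0.374 60.0
```

View pics/lifted.png

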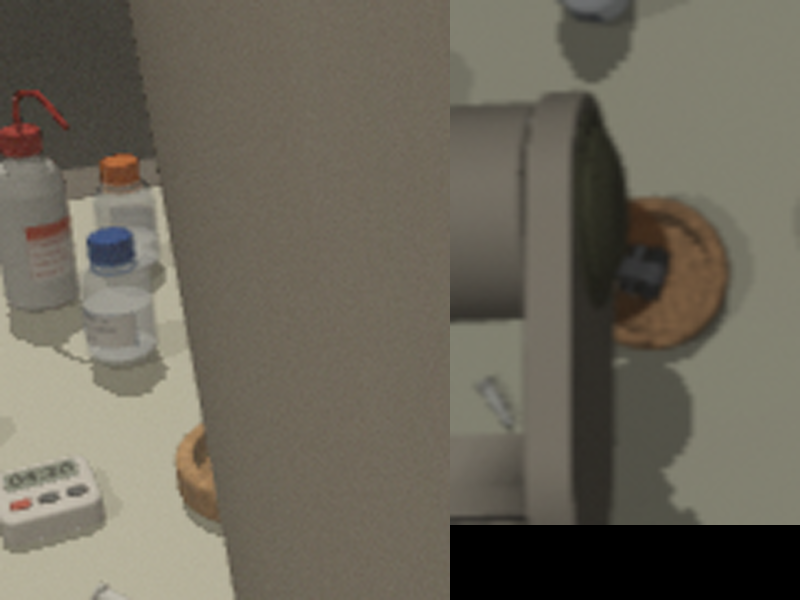

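The top view shows the holder's recess empty at (670,275). The load is a steady 2.6 N, which matches the stoppered flask, and the grip is firm.

Run:
```python
from h import *
from bench import env,monitor,job
env.hold(.5);st(monitor);print(job.hand_in())
```

```text
20.31 [0.516  0.1437 0.279 ] [ 0.6  0.3 -1.4] 0.373 60.0
the job is handed in; nothing more can be done
None
```

The job is handed in at 20.3 s: the green stopper is fully home, and the arm is holding the flask by its neck above the holder, its foot about 19 cm above the bench by the arm's reading; the arm hid the lifted flask from both cameras, so I couldn't check by eye that it hangs upright.

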